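# Unload the steriliser tray, then hold its spring lever at the third notch

## Task

Unload the clean teether ring and the wooden rattle from the steriliser's catch tray into the wooden caddy, setting them down rather than dropping them and leaving everything else on the table alone. Then, with the tray empty, press the steriliser's spring-return lever down past its first two notches to the third and lowest one, to run the fan that dries the tray. Finish while still holding the lever down there with the gripper: it springs back up if let go.

Things in the scene. Friction and masses are not known exactly. Their poses are not given: they have to be found in the camera images.
- steriliser: Fixed white plastic appliance, low cabinet with a catch tray on its front (-x side of its own frame). Origin on the table surface, z up. In its frame the cabinet spans x 20 to 180 mm, y -180 to 170 mm, top at z 140 mm; a clear round lid with knob (radius 62, centred at x 115, y -60) reaches z 170 mm. The lever stands out of its front at x -27, y 125 mm.
- tray_in (a point): Centre of the inner floor of the steriliser's aluminium catch tray, 5 mm above the table. The tray is open, outer size 190 (x) x 250 (y) mm along the steriliser's axes, walls 5 mm thick and 20 mm high. Its two halves lie side by side along y. The lever is beside it, to its left (+y).
- lever (a joint): Downward travel of the lever in m, 0 at rest (up). Notches at 0.012, 0.024 and 0.036, the third being the lowest; the ridges to be overcome before them are at 0.006, 0.018 and 0.030. A firm end stop is at 0.040. A spring returns it to 0 from anywhere. Pushing takes 4 to 9 N, felt to rise before and fall at each notch; holding at the third takes about 8 N.
- lever_top (a point): Centre of the flat top of the lever's grey paddle, 40 x 36 mm (x, y of the steriliser), 12 mm thick, on a stem in a slot of the steriliser's front. It slides straight down: top at z 135 mm when up, 99 mm at the third notch. Space above, below and beside it is free; the cabinet face is 27 mm behind its back edge.
- teether: Loose mint silicone ring, outer diameter 60, hole 32, height 18 mm, 35 g, lying flat in the tray in one of its two halves. Origin at the centre of its underside.
- rattle: Loose wooden rattle 110 mm long, lying along its own x axis in the other half of the tray: two rounded square end blocks 36 x 36 mm, 22 mm long, joined by a round bar of 20 mm diameter and 66 mm free length whose axis is 18 mm above the underside. 60 g. Origin under its middle, at the underside.
- caddy: Loose open-topped wooden box, 170 (own x) x 260 (own y) x 60 mm high, walls and floor 6 mm thick, 0.9 kg, empty at the start, on the table to the left of the steriliser. Origin at the centre of its underside.
- cream_tin: Bystander: closed aluminium tin, diameter 67, height 33 mm, in front of the caddy. Origin at the centre of its underside.
- comb: Bystander: grey plastic comb lying flat, 150 x 32 x 6 mm, in front of the tray. Origin at its middle, underside.
- bottle: Bystander: feeding bottle standing behind the caddy, diameter 60, height 150 mm. Origin at the centre of its underside.
- cup: Bystander: white mug, diameter 72, height 75 mm, standing at the back between steriliser and caddy. Origin at the centre of its underside.
- stacker: Bystander: wooden stacking toy, diameter 80, height 67 mm, between the tray and the caddy. Origin at the centre of its underside.
- thermometer: Bystander: white thermometer lying flat, 130 x 22 x 14 mm, between the tray and the caddy. Origin near its middle, underside.

How it is judged:
On the way:
1. teether ring and rattle both lie released in the caddy, lever still up (x of teether in the frame of caddy between -0.079 and 0.079 m and y of teether in the frame of caddy between -0.124 and 0.124 m and z of teether in the frame of caddy between -0.01 and 0.035 m and x of rattle in the frame of caddy between -0.079 and 0.079 m and y of rattle in the frame of caddy between -0.124 and 0.124 m and z of rattle in the frame of caddy between -0.01 and 0.035 m and linear speed of each of teether, rattle below 0.03 m/s and contact force between each of teether, rattle and the fingers below 0.2 N and contact force between each of teether, rattle and the arm below 0.2 N and value of joint lever below 0.004 m), for 0.2 s.
At the end, for the whole second after the job is handed in: The ring and the rattle lie at rest and untouched inside the upright caddy (origins within its walls and less than 35 mm above its underside), and the gripper or arm holds the lever with more than 2 N at the third notch: travel beyond 32.5 mm throughout the last second (x of teether in the frame of caddy between -0.079 and 0.079 m and y of teether in the frame of caddy between -0.124 and 0.124 m and z of teether in the frame of caddy between -0.01 and 0.035 m and x of rattle in the frame of caddy between -0.079 and 0.079 m and y of rattle in the frame of caddy between -0.124 and 0.124 m and z of rattle in the frame of caddy between -0.01 and 0.035 m and linear speed of each of teether, rattle below 0.03 m/s and contact force between each of teether, rattle and the fingers below 0.2 N and contact force between each of teether, rattle and the arm below 0.2 N and value of joint lever above 0.0325 m and (contact force between lever and the fingers above 2 N or contact force between lever and the arm above 2 N) and angle between caddy's own z axis and vertical below 0.05 rad); the arm keeps its last pose, push and grip.
It fails at once if the lever is pressed (more than 6 mm) while the ring or the rattle is not in the caddy (value of joint lever above 0.006 m and not (x of teether in the frame of caddy between -0.079 and 0.079 m and y of teether in the frame of caddy between -0.124 and 0.124 m and z of teether in the frame of caddy between -0.01 and 0.035 m and x of rattle in the frame of caddy between -0.079 and 0.079 m and y of rattle in the frame of caddy between -0.124 and 0.124 m and z of rattle in the frame of caddy between -0.01 and 0.035 m)).
It fails at once if the ring or the rattle is dropped or thrown (falls freely faster than 1.3 m/s) ((linear speed of teether above 1.3 m/s and contact force between teether and the fingers below 0.1 N) or (linear speed of rattle above 1.3 m/s and contact force between rattle and the fingers below 0.1 N)).
It fails at once if the caddy is shoved more than 50 mm (distance of caddy from where it was at the start of the episode above 0.05 m).
It fails at once if a bystander is moved more than 25 mm (distance of any of cream_tin, comb, bottle, cup, stacker, thermometer from where it was at the start of the episode above 0.025 m).
It also fails if it takes over 72 s, if anything falls off the work surface, if the arm or the gripper's body presses on something with over 40 N, if the wrist force passes 120 N, or if a joint passes its speed limit or range.

## Robot

A 6-joint arm with a two-finger parallel gripper is mounted at the origin on the work surface. World frame = base frame: x ahead of the robot, y to its left, z up, the work surface at z = 0. Lengths are in m, angles in rad, forces in N, time in s.
With the tool pointing down it reaches from about 0.35 to 0.975 m from the base axis. Payload 4.9 kg.
Tool frame: the origin (TCP) lies midway between the tips of the shut fingers; the grasp point (between the pads) lies 19 mm behind it; z points along the fingers, y is the line along which they close (so a half turn about z gives the same grasp; the last joint's range is limited). The gripper opens to 85 mm and grips with 20 to 120 N. Pads are 22 mm wide; open, the fingers measure 114 mm over their backs; the gripper's body (76 mm by 85 mm) begins 54 mm behind the grasp point. The pads swing forward as they close: fully open they stand 13 mm farther back than shut.
Start: joints at [1.112, 0.053, 1.613, -0, 1.476, -0.119], TCP at [0.208, 0.589, 0.231] pointing down, gripper open.
Joint ranges: [-3.01, 3.01], [-1.01, 2.22], [0.06, 2.58], [-1.02, 4.17], [0.09, 2.62], [-3.14, 3.14]. Speed limits (rad/s): [2.57, 2.57, 3.14, 3.14, 3.14, 3.14].

## Interface

Orientations are given as a rotation vector (axis times angle).
In Python, from station import telemetry, optics, ctrl gives the robot as it stands.
- The arm moves only by the shell command python3 -m pendant 'ROWS' [FORCE]. ROWS is JSON, one flat list of numbers, 7 for each row, row after row: the turn, a rotation vector about the tool's x, y, z as a fraction of full scale, then the shift along the tool's x, y, z as a fraction of full scale, then the opening, from 0 (shut) to 1 (fully open). In form: [ax, ay, az, tx, ty, tz, fingers, ax, ay, az, tx, ty, tz, fingers, ...]. A call has 1 to 12 rows; each row is the pose to reach, as a shift and turn from the pose commanded when the call began, along the tool's axes at that moment; what a row does not reach only later rows make up. Full scale, the value 1, is 300 mm for a shift and 30 degrees for a turn. A row lasts 1/8 s, in which the tool goes at most 62.5 mm and 10.7 degrees, less where a joint would pass 70% of its speed; a pose out of reach is approached as far as the arm can. A call with a number of a shift or a turn outside -1 to 1 is refused whole. A call with a gripper value outside its range is refused whole. The fingers move at their own pace and stop on an object; FORCE is the grip in N (left out, the last holds). Time passes only in rows, so rows that repeat a pose let the fingers close. It gives the time, the measured TCP pose, the force, the opening and the grip force at its end, in the units of the state.
- telemetry.get_obs(): the state, without advancing time (a new reading comes with each control period).
- optics.get_image(name): name is "scene" or "top"; returns a dict with "image" (384x512x3 uint8, red, green, blue), "depth" (384x512 float32, m along the optical axis (not along the pixel's ray), 0 where there is no reading), "fx", "fy", "cx", "cy" (pixels), "rvec" (rotation vector, rad) and "tvec" (3), from world to camera coordinates, as OpenCV has them. Camera axes: x right, y down, z forward; pixel columns grow to the right and rows downward; lengths in m; the calibration is good to about 2 mm. A picture is of the moment at which its call begins.
- ctrl.finish_job(): hands the job in; it is judged then, once.
The state is a dict: "t": time; "q": joint angles; "dq": joint speeds; "effort": joint torques, N m; "tool_pos": TCP position; "tool_rot": TCP orientation; "contact_force": force on the tool from outside, world axes, zero at the start; "wrist_torque": the same for the moment, N m; "opening": finger opening in m; "grip_force": force on a finger pad.
Only numpy, scipy, OpenCV 4.12 (cv2) and the standard library are available. Lean on these libraries where they do the work, as an engineer would, in place of code of your own. Each camera call takes 0.05 s, during which the arm holds its last target. There are 200 camera calls.

## Working session

There is one attempt and no reset: what is moved stays moved. The work goes in short steps, Python scripts to look and compute and a shell command to move; the robot and the scene stay as the last step left them, time stands still between calls to the robot, and variables do not carry over. Pictures are saved under pics/ and viewed, at most 10 in all, crops included, and the job is handed in when it is done.

```bash
ls; mkdir -p pics; python3 - <<'E'
from station import telemetry, optics
import cv2,numpy as np
o=telemetry.get_obs();print({k:np.round(v,3) for k,v in o.items()})
for n in("top","scene"):
    d=optics.get_image(n);np.savez(f'{n}0.npz',**d);cv2.imwrite(f'pics/{n}0.png',d['image'][:,:,::-1])
    R=cv2.Rodrigues(np.array(d['rvec']))[0];print(n,d['fx'],d['cx'],d['cy'],'cam',-R.T@d['tvec'],R.round(2).tolist())
E
```

```text
pics
{'t': np.float64(0.0), 'q': array([ 1.112,  0.053,  1.614,  0.   ,  1.476, -0.119]), 'dq': array([ 0.   , -0.   ,  0.002, -0.001,  0.002,  0.002]), 'effort': array([ 2.0000e-03, -3.9368e+01, -3.7018e+01, -0.0000e+00,  7.0000e-03,
       -0.0000e+00]), 'tool_pos': array([0.208, 0.589, 0.23 ]), 'tool_rot': array([-5.310e-01, -3.096e+00,  3.000e-03]), 'contact_force': array([-0.884,  0.084,  0.045]), 'wrist_torque': array([ 0.027, -0.043,  0.026]), 'grip_force': np.float64(0.0), 'opening': np.float64(0.085)}
top 441.12392147693157 261.443685958275 190.2513096706002 cam [0.36519323 0.05304894 1.30254754] [[0.01, -1.0, 0.02], [-0.98, -0.02, -0.18], [0.18, -0.02, -0.98]]
scene 410.75188543232434 260.9912093273793 184.93049189357177 cam [ 0.80005705 -0.41579073  0.91368082] [[0.92, 0.39, -0.01], [0.32, -0.77, -0.54], [-0.22, 0.5, -0.84]]
```

View pics/top0.png

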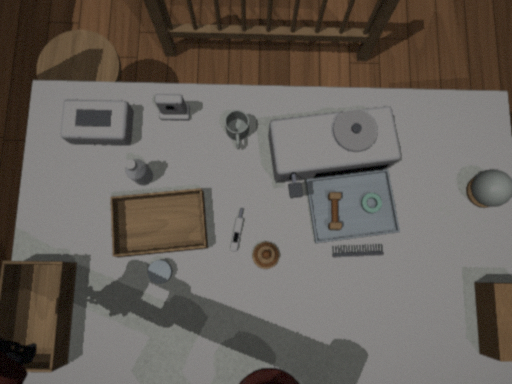

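View pics/scene0.png

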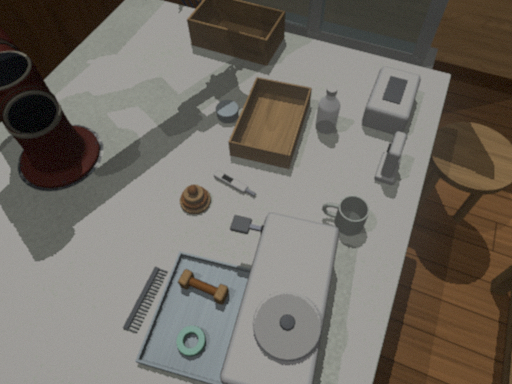

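Top view: caddy (159,222), tray centre ~(352,206), rattle (335,210) vertical, ring (371,203), lever paddle (296,188), stacker (265,255), thermometer (238,230). A second wooden box at the far left is not the caddy. The scene view agrees.

```bash
cat >h.py <<'E'
import numpy as np,cv2
from station import telemetry,optics
def ray(d,uv,z):
    R=cv2.Rodrigues(np.array(d['rvec']))[0];c=-R.T@np.array(d['tvec']);uv=np.atleast_2d(uv).astype(float)
    r=np.c_[(uv[:,0]-d['cx'])/d['fx'],(uv[:,1]-d['cy'])/d['fy'],np.ones(len(uv))]@R
    return c+r*((z-c[2])/r[:,2])[:,None]
def cloud(d):
    R=cv2.Rodrigues(np.array(d['rvec']))[0];Z=d['depth'];v,u=np.mgrid[:384,:512]
    P=np.dstack([(u-d['cx'])/d['fx']*Z,(v-d['cy'])/d['fy']*Z,Z])
    return (P-np.array(d['tvec']))@R
def box(d,m,z,roi):
    x0,y0,x1,y1=roi;k=np.zeros(m.shape,np.uint8);k[y0:y1,x0:x1]=m[y0:y1,x0:x1]
    cs=cv2.findContours(k,cv2.RETR_EXTERNAL,cv2.CHAIN_APPROX_NONE)[0];c=max(cs,key=cv2.contourArea)
    w=ray(d,c[:,0],z)[:,:2];(cx,cy),(a,b),t=cv2.minAreaRect((w*1000).astype(np.float32))
    return np.round([cx,cy,a,b,t],1)
E
python3 - <<'E'
from h import *
D={n:dict(np.load(n+'0.npz')) for n in('top','scene')}
R={'top':dict(ring=(355,185,390,220),rattle=(320,185,348,235),caddy=(100,180,215,265),lever=(284,172,310,200),stacker=(248,238,284,275),thermo=(226,204,248,254),tray=(300,165,405,248)),
'scene':dict(ring=(165,315,215,365),rattle=(170,262,235,310),caddy=(222,70,318,170),lever=(225,210,256,238),stacker=(172,178,216,218),thermo=(210,168,262,200))}
H=dict(ring=.023,rattle=.032,caddy=.06,lever=.135,stacker=.03,thermo=.012,tray=.02)
for n,d in D.items():
    hsv=cv2.cvtColor(d['image'],cv2.COLOR_RGB2HSV);h,s,v=[hsv[...,i].astype(int) for i in range(3)];C=cloud(d)
    M=dict(ring=(h>65)&(h<90)&(s>60),rattle=(h<25)&(s>75),caddy=(h<25)&(s>70),stacker=(h<25)&(s>60),lever=(v<105)&(s<80),thermo=(v>190),tray=(h>90)&(h<120)&(s>25))
    for k,r in R[n].items():
        try:
            print(n,k,box(d,M[k].astype(np.uint8),H[k],r),end=' ')
            mm=np.zeros_like(M[k]);mm[r[1]:r[3],r[0]:r[2]]=1;mm&=M[k]&(d['depth']>0);P=C[mm];print('n',len(P),'z50/95',np.percentile(P[:,2],[5,50,95]).round(3),'med',np.median(P,0).round(3))
        except Exception as e: print(n,k,e)
    P=C[(C[...,2]>.1)&(C[...,2]<.16)&(d['depth']>0)&(C[...,0]>.3)]
    print('high xyz range',P[P[:,1]<.2].min(0),P[P[:,1]<.2].max(0))
d=D['top'];x=np.hstack([cv2.resize(d['image'][160:255,100:220],None,fx=3,fy=3),cv2.resize(d['image'][160:255,220:410],None,fx=2.4,fy=3)]);cv2.imwrite('pics/crop.png',cv2.resize(d['image'][100:270,225:410],None,fx=3.2,fy=3.2,interpolation=cv2.INTER_CUBIC)[:,:,::-1])
E
```

```text
top ring max() iterable argument is empty
top rattle [ 548.  -187.5  103.2   35.2    0.7] n 291 z50/95 [0.027 0.036 0.043] med [ 0.548 -0.187  0.036]
top caddy [503.  316.4 169.  260.7   6.5] n 5512 z50/95 [0.001 0.006 0.059] med [0.507 0.328 0.006]
top lever [600.3 -65.7  68.1  74.6  89.7] n 567 z50/95 [-0.001  0.113  0.137] med [ 0.621 -0.072  0.113]
top stacker [416.3  12.3  73.6  71.6   0.9] n 553 z50/95 [0.009 0.03  0.063] med [0.416 0.013 0.03 ]
top thermo max() iterable argument is empty
top tray [ 664.9 -239.7    9.     9.3   88.7] n 159 z50/95 [0.002 0.018 0.086] med [ 0.646 -0.237  0.018]
high xyz range [ 0.30071359 -0.67514268  0.10000667] [0.83287122 0.00985575 0.15999697]
scene ring [ 595.7 -316.7   42.2   10.5   41.8] n 58 z50/95 [0.011 0.018 0.026] med [ 0.588 -0.305  0.018]
scene rattle [ 551.3 -187.9   39.3  113.4   89.6] n 591 z50/95 [0.023 0.036 0.045] med [ 0.553 -0.19   0.036]
scene caddy [510.5 301.  175.6 296.6   7. ] n 4610 z50/95 [0.005 0.009 0.061] med [0.5   0.33  0.009]
scene lever [598.4 -61.9  52.6  36.8   8.7] n 292 z50/95 [0.129 0.136 0.139] med [ 0.592 -0.063  0.136]
scene stacker [427.3   3.9  76.7  79.2  83.3] n 669 z50/95 [0.01  0.03  0.065] med [0.429 0.001 0.03 ]
scene thermo max() iterable argument is empty
high xyz range [ 0.5681855  -0.35291671  0.10014279] [0.83258786 0.00893307 0.15999936]
```

View pics/crop.png

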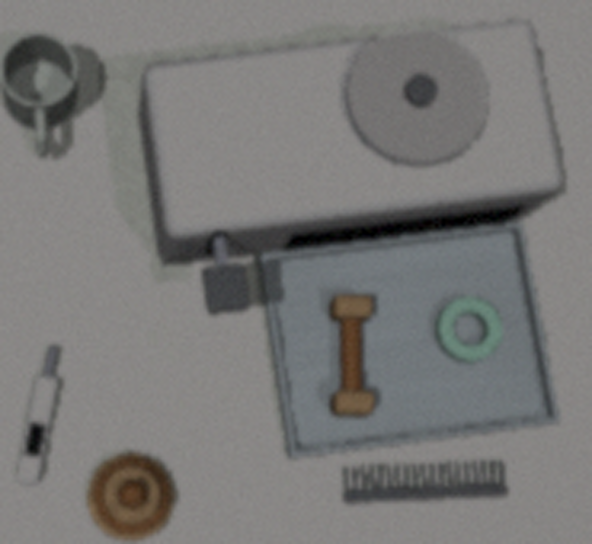

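The crop shows the rattle lying along world x at crop (352,355), the ring at (470,328), the lever paddle at (228,288), and the steriliser yawed about 5°. I'll refine the ring, lever, thermometer and steriliser yaw.

```bash
python3 - <<'E'
from h import *
D={n:dict(np.load(n+'0.npz')) for n in('top','scene')}
R={'top':dict(ring=(352,183,392,222),thermo=(226,204,248,254)),'scene':dict(ring=(165,315,215,365),thermo=(210,168,262,200))}
for n,d in D.items():
    I=d['image'].astype(int);C=cloud(d);r,g,b=I[...,0],I[...,1],I[...,2]
    print(n,'ring',box(d,((g-r>18)&(g-b>3)).astype(np.uint8),.023,R[n]['ring']))
    print(n,'thermo hi',box(d,((C[...,2]>.007)&(C[...,2]<.03)).astype(np.uint8),.012,R[n]['thermo']))
    z=C[...,2]
    m=((abs(z-.135)<.008)&(C[...,0]<.63)&(C[...,0]>.56)&(C[...,1]>-.11)&(C[...,1]<-.03)).astype(np.uint8);P=C[m>0]
    print(n,'lever',cv2.minAreaRect((P[:,:2]*1000).astype(np.float32)),len(P),P.mean(0))
    m=(abs(z-.14)<.006)&(C[...,0]>.625)&(C[...,0]<.9)&(abs(C[...,1]+.2)<.25);P=C[m]
    print(n,'cab top',cv2.minAreaRect((P[:,:2]*1000).astype(np.float32)),len(P))
    # obstacles heights in corridors
    m=(z>.02)&(C[...,0]>.35)&(C[...,0]<.65)&(C[...,1]>-.05)&(C[...,1]<.17)
    P=C[m];print(n,'corridor',P.min(0),P.max(0))
E
```

```text
top ring [ 575.5 -298.5   55.6   56.2   44.5]
top thermo hi [490.2  95.6  21.9 127.3  80.2]
top lever ((598.4334106445312, -60.91487503051758), (61.604766845703125, 36.17684555053711), 7.074865818023682) 224 [ 0.59158899 -0.06178731  0.13347674]
top cab top ((727.3385009765625, -172.69674682617188), (166.54673767089844, 345.2254638671875), 8.643757820129395) 4983
top corridor [ 0.36519323 -0.04998061  0.02003367] [0.64992227 0.08998375 1.30254754]
scene ring [ 578.2 -297.9   59.2   59.1   70.2]
scene thermo hi [491.1  96.9  24.6 128.4  79.7]
scene lever ((599.8828735351562, -59.22174835205078), (60.8604621887207, 36.193817138671875), 10.867283821105957) 354 [ 0.59479885 -0.06197887  0.13605187]
scene cab top ((728.8923950195312, -171.5373992919922), (169.56834411621094, 345.65191650390625), 8.796276092529297) 10117
scene corridor [ 0.38486835 -0.04996849  0.02000861] [0.6499428  0.10681119 0.14626377]
```

```bash
cat >>h.py <<'E'
def go(x,y,z,yaw=90.):
    "shift/turn (fractions) from now to TCP xyz, tool y at yaw deg, tool down"
    o=telemetry.get_obs();R=cv2.Rodrigues(np.array(o['tool_rot']))[0];s=np.radians(yaw)
    Y=np.array([np.cos(s),np.sin(s),0]);Z=np.array([0,0,-1.]);T=np.c_[np.cross(Y,Z),Y,Z]
    w=cv2.Rodrigues(R.T@T)[0].ravel();print('t',o['t'],'turn',(np.degrees(w)/30).round(3),'shift',(R.T@(np.array([x,y,z])-o['tool_pos'])/.3).round(3))
E
python3 -c "
from h import *
go(.348,.289,.231)"
python3 -m pendant '[0,0,-0.65,-0.77,-0.79,0,1, 0,0,-0.65,-0.77,-0.79,0,1, 0,0,-0.65,-0.77,-0.79,0,1, 0,0,-0.65,-0.77,-0.79,0,1, 0,0,-0.65,-0.77,-0.79,0,1, 0,0,-0.65,-0.77,-0.79,0,1, 0,0,-0.65,-0.77,-0.79,0,0.6]' 40
python3 -c "
from h import *
go(.549,-.188,.12)"
```

```text
t 0.1 turn [-0.003 -0.001 -0.649] shift [-0.773 -0.787 -0.001]
t: 0.98
tool_pos: [0.3474, 0.2877, 0.231]
tool_rot: [-0.004, -3.141, 0.0]
contact_force: [0.2, 1.9, 0.3]
opening: 0.0699
grip_force: 0.0
t 0.975 turn [-0.    -0.001 -0.005] shift [-0.676 -1.584  0.37 ]
```

```bash

python3 -m pendant '[0,0,0,-0.34,-0.8,0,0.6, 0,0,0,-0.34,-0.8,0,0.6, 0,0,0,-0.34,-0.8,0,0.6, 0,0,0,-0.34,-0.8,0,0.6, 0,0,0,-0.34,-0.8,0,0.6, 0,0,0,-0.34,-0.8,0,0.6]' 40
python3 -m pendant '[0,0,0,-0.34,-0.78,0,0.6, 0,0,0,-0.34,-0.78,0,0.6, 0,0,0,-0.34,-0.78,0,0.6, 0,0,0,-0.34,-0.78,0,0.6, 0,0,0,-0.34,-0.78,0.4,0.6, 0,0,0,-0.34,-0.78,0.4,0.6, 0,0,0,-0.34,-0.78,0.4,0.6, 0,0,0,-0.34,-0.78,0.4,0.6, 0,0,0,-0.34,-0.78,0.4,0.6]' 40
python3 - <<'E'
from h import *
go(.549,-.188,.009)
d=optics.get_image('top');s=optics.get_image('scene')
cv2.imwrite('pics/a.png',np.hstack([cv2.resize(d['image'][140:260,280:410],(390,360)),cv2.resize(s['image'][220:384,130:270],(307,360))])[:,:,::-1])
E
```

```text
t: 1.72
tool_pos: [0.4492, 0.0495, 0.2309]
tool_rot: [0.001, -3.14, -0.001]
contact_force: [-0.4, 0.9, -0.5]
opening: 0.0509
grip_force: 0.0
t: 2.85
tool_pos: [0.5537, -0.1852, 0.1153]
tool_rot: [-0.003, 3.136, -0.004]
contact_force: [0.1, -0.5, -0.2]
opening: 0.0509
grip_force: 0.0
t 2.85 turn [-0.005  0.011  0.004] shift [ 0.018 -0.008  0.354]
```

View pics/a.png

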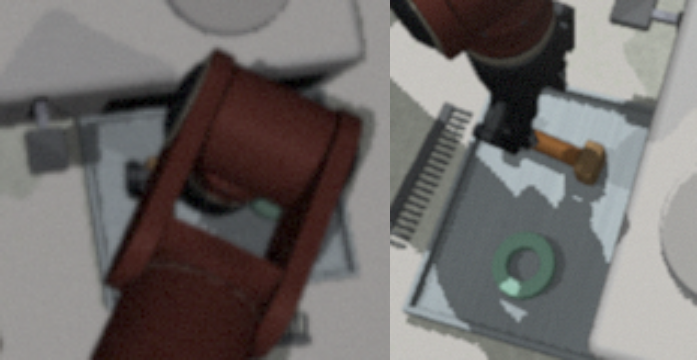

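The picture shows the gripper over the rattle's bar and the ring clear of it, so I'll descend and grip.

```bash

python3 -m pendant '[0,0.01,0,0.015,-0.008,0.15,0.6, 0,0.01,0,0.015,-0.008,0.3,0.6, 0,0.01,0,0.015,-0.008,0.35,0.6, 0,0.01,0,0.015,-0.008,0.352,0.6, 0,0.01,0,0.015,-0.008,0.352,0.6, 0,0.01,0,0.015,-0.008,0.352,0, 0,0.01,0,0.015,-0.008,0.352,0, 0,0.01,0,0.015,-0.008,0.352,0, 0,0.01,0,0.015,-0.008,0.352,0, 0,0.01,0,0.015,-0.008,0.352,0]' 40
python3 -m pendant '[0,0,0,0,0,-0.1,0, 0,0,0,0,0,-0.3,0, 0,0,0,0,0,-0.5,0, 0,0,0,0,0,-0.65,0, 0,0,0,0,0,-0.65,0]' 40
python3 -c "
from h import *
go(.511,.256,.2)"
```

```text
t: 4.2
tool_pos: [0.548, -0.188, 0.0073]
tool_rot: [0.001, -3.139, 0.002]
contact_force: [-0.8, 1.1, 5.7]
opening: 0.0186
grip_force: 39.2
t: 4.82
tool_pos: [0.5504, -0.1887, 0.2064]
tool_rot: [-0.001, 3.138, -0.007]
contact_force: [0.0, -0.5, -0.6]
opening: 0.0188
grip_force: 39.2
t 4.825 turn [-0.008  0.007  0.001] shift [0.13  1.482 0.014]
```

```bash

python3 -m pendant '[0,0,0,0.06,0.75,0,0, 0,0,0,0.06,0.75,0,0, 0,0,0,0.06,0.75,0,0, 0,0,0,0.06,0.75,0,0, 0,0,0,0.06,0.75,0,0, 0,0,0,0.06,0.75,0,0]' 40
python3 -m pendant '[0,0,0,0.07,0.73,0,0, 0,0,0,0.07,0.73,0,0, 0,0,0,0.07,0.73,0,0, 0,0,0,0.07,0.73,0,0, 0,0,0,0.07,0.73,0,0, 0,0,0,0.07,0.73,0,0, 0,0,0,0.07,0.73,0.2,0, 0,0,0,0.07,0.73,0.3,0,0,0,0,0.07,0.73,0.3,0]' 40
python3 - <<'E'
from h import *
go(.511,.256,.011)
d=optics.get_image('top');s=optics.get_image('scene')
cv2.imwrite('pics/b.png',np.hstack([cv2.resize(d['image'][160:290,90:230],(388,360)),cv2.resize(s['image'][60:200,190:340],(386,360))])[:,:,::-1])
E
```

```text
t: 5.58
tool_pos: [0.5292, 0.0372, 0.1995]
tool_rot: [0.001, -3.134, 0.001]
contact_force: [-0.2, -0.2, -0.5]
opening: 0.0187
grip_force: 39.3
t: 6.7
tool_pos: [0.5063, 0.254, 0.1075]
tool_rot: [-0.003, -3.13, 0.004]
contact_force: [-0.6, -0.3, -0.1]
opening: 0.0186
grip_force: 39.4
t 6.7 turn [-0.005 -0.022 -0.004] shift [-0.019  0.008  0.321]
```

View pics/b.png

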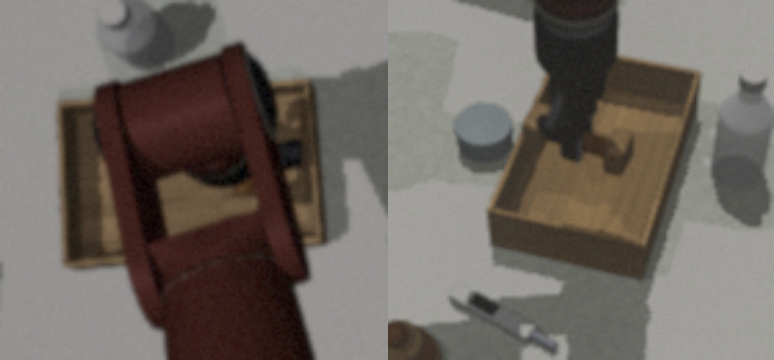

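The rattle is held level above the right half of the caddy and clear of its walls. I'll lower and release it.

```bash

python3 -m pendant '[0,-0.02,0,-0.019,0.008,0.12,0, 0,-0.02,0,-0.019,0.008,0.22,0, 0,-0.02,0,-0.019,0.008,0.28,0, 0,-0.02,0,-0.019,0.008,0.31,0, 0,-0.02,0,-0.019,0.008,0.322,0, 0,-0.02,0,-0.019,0.008,0.322,0, 0,-0.02,0,-0.019,0.008,0.322,0.6, 0,-0.02,0,-0.019,0.008,0.322,0.6, 0,-0.02,0,-0.019,0.008,0.322,0.6, 0,-0.02,0,-0.019,0.008,0.322,0.6]' 40
python3 -m pendant '[0,0,0,0,0,-0.1,0.6, 0,0,0,0,0,-0.3,0.6, 0,0,0,0,0,-0.5,0.6, 0,0,0,0,0,-0.65,0.6, 0,0,0,0,0,-0.65,0.6]' 40
python3 -c "
from h import *
go(.577,-.298,.2,75)"
```

```text
t: 8.05
tool_pos: [0.5134, 0.2589, 0.0144]
tool_rot: [-0.001, 3.136, 0.0]
contact_force: [-0.4, -0.5, -0.1]
opening: 0.0512
grip_force: 0.0
t: 8.68
tool_pos: [0.515, 0.2599, 0.2153]
tool_rot: [-0.001, 3.127, 0.005]
contact_force: [0.5, 0.2, -0.3]
opening: 0.0511
grip_force: 0.0
t 8.675 turn [0.01  0.028 0.501] shift [-0.205 -1.86   0.048]
```

```bash

python3 -m pendant '[0,0.02,0,-0.1,-0.93,0,0.6, 0,0.02,0,-0.1,-0.93,0,0.6, 0,0.02,0,-0.1,-0.93,0,0.6, 0,0.02,0,-0.1,-0.93,0,0.6, 0,0.02,0,-0.1,-0.93,0,0.6, 0,0.02,0,-0.1,-0.93,0,0.9, 0,0.02,0,-0.1,-0.93,0,0.9]' 40
python3 -m pendant '[0,0,0.8,-0.1,-0.93,0,0.9, 0,0,0.8,-0.1,-0.93,0,0.9, 0,0,0.8,-0.1,-0.93,0,0.9, 0,0,0.8,-0.1,-0.93,0,0.9, 0,0,0.8,-0.1,-0.93,0,0.9, 0,0,0.8,-0.1,-0.93,0,0.9, 0,0,0.8,-0.1,-0.93,0,0.9, 0,0,0.8,-0.1,-0.93,0,0.9]' 40
python3 - <<'E'
from h import *
go(.577,-.298,.1,60)
d=optics.get_image('scene');I=d['image'].astype(int);r,g,b=I[...,0],I[...,1],I[...,2]
print(box(d,((g-r>18)&(g-b>3)).astype(np.uint8),.023,(165,315,215,365)))
E
```

```text
t: 9.55
tool_pos: [0.5419, -0.0194, 0.2082]
tool_rot: [0.001, -3.134, -0.001]
contact_force: [-0.3, -0.2, 0.5]
opening: 0.0768
grip_force: 0.0
t: 10.55
tool_pos: [0.5729, -0.2972, 0.2092]
tool_rot: [-0.648, -3.069, 0.001]
contact_force: [0.3, 0.6, -0.4]
opening: 0.0769
grip_force: 0.0
t 10.55 turn [-0.004 -0.009  0.205] shift [-0.015  0.004  0.364]
[ 577.2 -298.4   58.3   60.7   27.5]
```

```bash

python3 -m pendant '[0,0,0.2,-0.015,0.004,0.2,0.9, 0,0,0.2,-0.015,0.004,0.4,0.9, 0,0,0.2,-0.015,0.004,0.58,0.9, 0,0,0.2,-0.015,0.004,0.64,0.9, 0,0,0.2,-0.015,0.004,0.685,0.9, 0,0,0.2,-0.015,0.004,0.685,0.9, 0,0,0.2,-0.015,0.004,0.685,0, 0,0,0.2,-0.015,0.004,0.685,0, 0,0,0.2,-0.015,0.004,0.685,0, 0,0,0.2,-0.015,0.004,0.685,0]' 25
python3 -m pendant '[0,0,0,0,0,-0.05,0, 0,0,0,0,0,-0.15,0, 0,0,0,0,0,-0.3,0, 0,0,0,0,0,-0.5,0, 0,0,0,0,0,-0.67,0, 0,0,0,0,0,-0.67,0]' 25
python3 - <<'E'
from h import *
go(.497,.376,.2,90)
d=optics.get_image('scene');cv2.imwrite('pics/c.png',cv2.resize(d['image'][140:384,100:360],(640,600))[:,:,::-1])
E
```

```text
t: 11.85
tool_pos: [0.5779, -0.3009, 0.0065]
tool_rot: [-0.812, -3.034, 0.004]
contact_force: [-0.2, 0.6, 7.0]
opening: 0.058
grip_force: 28.1
t: 12.6
tool_pos: [0.5799, -0.3015, 0.2128]
tool_rot: [0.81, 3.028, -0.008]
contact_force: [0.0, -0.4, -0.9]
opening: 0.0581
grip_force: 27.4
t 12.6 turn [-0.01   0.013 -0.999] shift [1.367 1.819 0.026]
```

View pics/c.png

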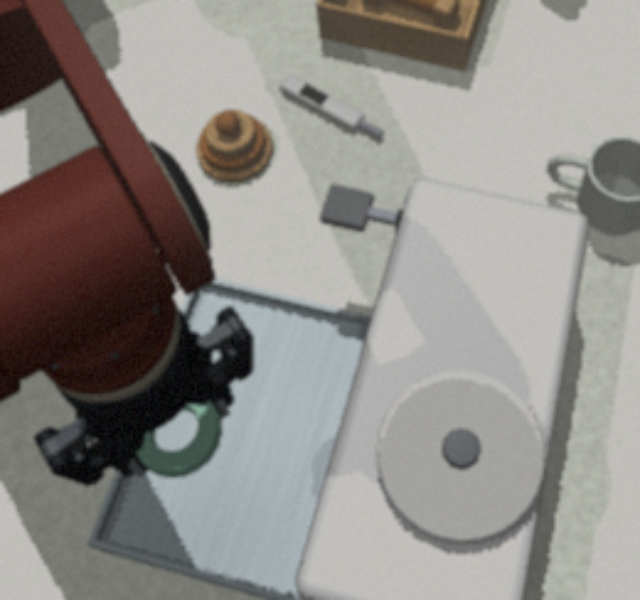

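The ring is held between the fingers at (180,440), and the tray is otherwise empty. I'll carry it to the caddy.

```bash

python3 -m pendant '[0,0,0,0.68,0.9,0,0, 0,0,0,0.68,0.9,0,0, 0,0,0,0.68,0.9,0,0, 0,0,0,0.68,0.9,0,0, 0,0,0,0.68,0.9,0,0, 0,0,0,0.68,0.9,0,0, 0,0,0,0.68,0.9,0,0]' 25
python3 -m pendant '[0,0,0,0.68,0.9,0,0, 0,0,0,0.68,0.9,0,0, 0,0,0,0.68,0.9,0,0, 0,0,0,0.68,0.9,0,0, 0,0,0,0.68,0.9,0,0, 0,0,0,0.68,0.9,0,0, 0,0,0,0.68,0.9,0,0, 0,0,0,0.68,0.9,0.2,0, 0,0,0,0.68,0.9,0.35,0,0,0,0,0.68,0.9,0.35,0]' 25
python3 - <<'E'
from h import *
go(.498,.372,.009,60)
E
```

```text
t: 13.52
tool_pos: [0.5338, 0.0376, 0.203]
tool_rot: [-0.805, -3.028, 0.003]
contact_force: [-0.2, -0.2, -1.1]
opening: 0.0575
grip_force: 27.4
t: 14.78
tool_pos: [0.4903, 0.3679, 0.0946]
tool_rot: [-0.812, -3.022, 0.015]
contact_force: [-0.3, 0.5, -0.5]
opening: 0.0578
grip_force: 27.4
t 14.775 turn [-0.024 -0.018 -0.003] shift [-0.018  0.028  0.285]
```

```bash

python3 -m pendant '[-0.02,-0.02,0,-0.018,0.02,0.12,0, -0.02,-0.02,0,-0.018,0.02,0.2,0, -0.02,-0.02,0,-0.018,0.02,0.25,0, -0.02,-0.02,0,-0.018,0.02,0.28,0, -0.02,-0.02,0,-0.018,0.02,0.294,0, -0.02,-0.02,0,-0.018,0.02,0.294,0, -0.02,-0.02,0,-0.018,0.02,0.294,0.88, -0.02,-0.02,0,-0.018,0.02,0.294,0.88, -0.02,-0.02,0,-0.018,0.02,0.294,0.88, -0.02,-0.02,0,-0.018,0.02,0.294,0.88]' 25
python3 -m pendant '[0,0,0,0,0,-0.05,0.88, 0,0,0,0,0,-0.2,0.88, 0,0,0,0,0,-0.4,0.88, 0,0,0,0,0,-0.65,0.88, 0,0,0,0,0,-0.65,0.88,0,0,0,0,0,-0.65,0.88]' 25
python3 - <<'E'
from h import *
go(.582,-.063,.2,90)
d=optics.get_image('scene');cv2.imwrite('pics/d.png',cv2.resize(d['image'][60:200,190:340],(600,560))[:,:,::-1])
E
```

```text
t: 16.02
tool_pos: [0.5002, 0.3743, 0.0121]
tool_rot: [0.81, 3.027, 0.01]
contact_force: [-0.0, -0.1, 0.3]
opening: 0.0752
grip_force: 0.0
t: 16.77
tool_pos: [0.499, 0.3739, 0.209]
tool_rot: [0.81, 3.025, 0.013]
contact_force: [-0.6, -0.1, -0.8]
opening: 0.0754
grip_force: 0.0
t 16.775 turn [ 0.016  0.02  -0.999] shift [-0.967 -1.124  0.025]
```

View pics/d.png

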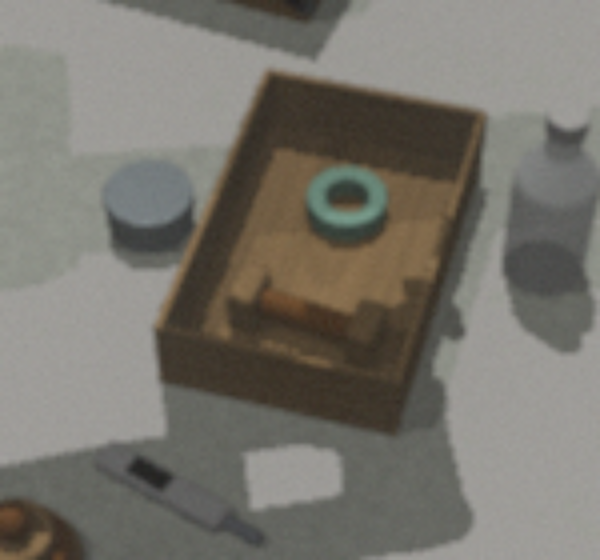

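Ring (345,203) and rattle (305,310) both lie flat and free in the caddy. Next is the lever, with the fingers shut.

```bash

python3 -m pendant '[0,0,0,-0.48,-0.56,0,0, 0,0,0,-0.48,-0.56,0,0, 0,0,0,-0.48,-0.56,0,0, 0,0,0,-0.48,-0.56,0,0, 0,0,0,-0.48,-0.56,0,0, 0,0,0,-0.48,-0.56,0,0]' 60
python3 -m pendant '[0,0.02,-1,-0.48,-0.56,0,0, 0,0.02,-1,-0.48,-0.56,0,0, 0,0.02,-1,-0.48,-0.56,0,0, 0,0.02,-1,-0.48,-0.56,0,0, 0,0.02,-1,-0.48,-0.56,0,0, 0,0.02,-1,-0.48,-0.56,0,0, 0,0.02,-1,-0.48,-0.56,0,0, 0,0.02,-1,-0.48,-0.56,0,0]' 60
python3 - <<'E'
from h import *
go(.581,-.063,.14,90)
d=optics.get_image('scene');s=optics.get_image('top');cv2.imwrite('pics/e.png',np.hstack([cv2.resize(d['image'][170:270,190:310],(396,330)),cv2.resize(s['image'][140:240,240:360],(396,330))])[:,:,::-1])
E
```

```text
t: 17.58
tool_pos: [0.5382, 0.1564, 0.2044]
tool_rot: [0.811, 3.031, 0.008]
contact_force: [0.4, 0.3, -0.1]
opening: -0.0
grip_force: 0.0
t: 18.58
tool_pos: [0.58, -0.06, 0.206]
tool_rot: [0.004, -3.141, -0.01]
contact_force: [-0.2, 0.4, -0.6]
opening: 0.0005
grip_force: 0.0
t 18.575 turn [ 0.013 -0.002  0.005] shift [-0.004 -0.011  0.22 ]
```

View pics/e.png

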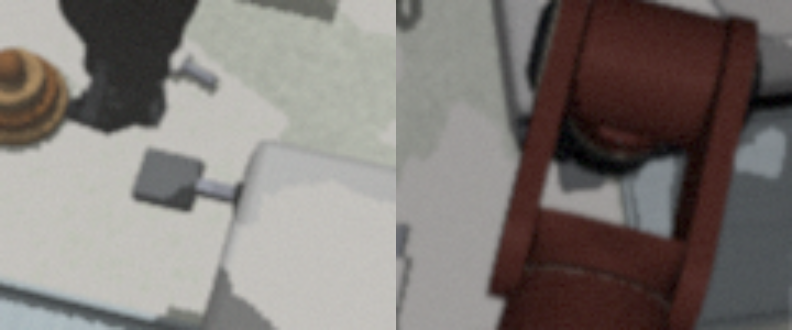

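```bash

python3 -m pendant '[0.01,0,0,-0.003,-0.011,0.15,0, 0.01,0,0,-0.003,-0.011,0.22,0, 0.01,0,0,-0.003,-0.011,0.22,0, 0.01,0,0,-0.003,-0.011,0.25,0, 0.01,0,0,-0.003,-0.011,0.25,0]' 60
python3 -m pendant '[0,0,0,0,0,0.03,0, 0,0,0,0,0,0.06,0, 0,0,0,0,0,0.085,0, 0,0,0,0,0,0.1,0, 0,0,0,0,0,0.1,0, 0,0,0,0,0,0.1,0]' 60
```

```text
t: 19.3
tool_pos: [0.5821, -0.0645, 0.1328]
tool_rot: [-0.001, 3.14, 0.001]
contact_force: [-1.8, -0.2, 5.1]
opening: 0.0001
grip_force: 2.4
t: 20.05
tool_pos: [0.5824, -0.0645, 0.1032]
tool_rot: [-0.001, 3.139, 0.001]
contact_force: [0.9, 0.8, 6.2]
opening: -0.0004
grip_force: 3.0
```

```bash

python3 -m pendant '[0,0,0,0,0,0.01,0, 0,0,0,0,0,0.018,0, 0,0,0,0,0,0.018,0, 0,0,0,0,0,0.018,0, 0,0,0,0,0,0.018,0]' 60
python3 - <<'E'
from h import *
o=telemetry.get_obs();print(o['tool_pos'],o['contact_force'])
d=optics.get_image('scene');C=cloud(d);z=C[...,2]
cv2.imwrite('pics/f.png',cv2.resize(d['image'][60:280,170:380],(570,600))[:,:,::-1])
E
```

```text
t: 20.68
tool_pos: [0.5824, -0.0644, 0.0982]
tool_rot: [-0.001, 3.139, 0.001]
contact_force: [-0.8, 1.1, 7.3]
opening: 0.0002
grip_force: 3.9
[ 0.58235554 -0.06444731  0.09820168] [-0.81621174  1.05978389  7.31499067]
```

View pics/f.png

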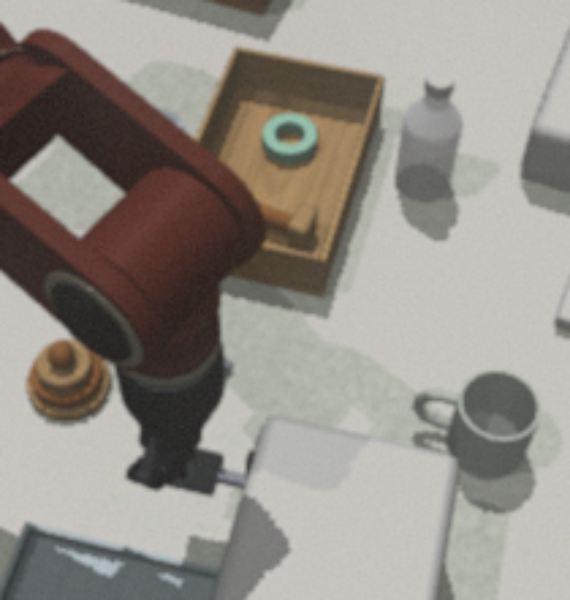

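The fingers hold the paddle at z = 98.2 mm (about 37 mm of travel, 7.3 N), and the ring and rattle rest in the caddy. I'm handing in.

```bash
python3 -c "
from station import ctrl
print(ctrl.finish_job())"
```

```text
the job is handed in; nothing more can be done
None
```

I handed the job in with the ring and rattle lying released in the caddy and the gripper holding the lever down at about 37 mm of travel (7 N), at its third notch; no verdict came back.

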